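Clamp the toy truck's glued roof under the notched hand press

TASK

The roof of the toy truck standing between the press's rails has just been glued: roll the truck along the rails under the press arch until its nose is home against the wooden stop, then push the press lever down past its first two notches into the third, short of its end stop, so that the rubber pad clamps the roof. The lever springs back up when let go, so finish while still holding it down in the third notch; do not disturb the other things on the bench.

Things in the scene. Friction and masses are not known exactly. Their poses are not given: they have to be found in the camera images.
- press: Hand press fixed to the bench; lengths in mm here and below. Plywood board 500 x 220 x 16. Origin on the bench surface on the rails' centre line; z up; x along the rails, the way the truck goes in (roughly to the robot's left), y roughly towards the robot. Two wooden rails 12 wide: inner faces at y +-38.5, tops z 36, x -220 to 120.
- press_stop (a point): Foot of the wooden stop's face, on the board's top between the rails: x 120, y 0, z 16 in the press frame. The stop is 25 thick, 100 wide, its top at z 61. The truck's nose must end against this face.
- press_arch (a point): Middle of the top of the arch's beam: x 50, y 0, z 208 in the press frame. Beam x 32 to 68, underside z 178; uprights at y +-56 to +-79. Above the beam stand the ram's rod (to z 251, y 0) and the notch spring's bracket (to z 262, x 43 to 93, y 26 to 38).
- lever_pivot (a point): Lever's pivot: x 85, y 0, z 190 in the press frame, axis parallel to its y. A notch wheel 38 in radius (44 over its teeth) turns here at y 26 to 38.
- index_post (a point): Top of a thin wooden post (12 square): x 222, y -100, z 236 in the press frame. Its three brass studs, at z 218, 183 and 149, mark the height of the grip's centre in notches one, two and three.
- truck_center (a point): Centre of the toy tipper truck: 190 long, 98 high, 62 wide (70 over wheels), about 0.5 kg, rolling wheels that stop soon after a push. 49 above the wheels' undersides; x to nose, z up. Bed with flat tail face 95 behind, 36 to 78 above the wheels' undersides; cab roof 0 to 50 ahead; nose 95 ahead. Starts 65 to 125 short of the stop; home is x 25 in the press frame.
- truck: The same truck; origin midway along it, at the height of the wheels' undersides (on the board, z 16 in the press frame), axes as truck_center.
- lever (a joint): Press lever angle (rad): 0 = fully up, at rest; grows as it goes down. Notches felt at 0.25, 0.50 and 0.75; end stop at 1.0. A spring always returns it to 0. The downward push needed at the grip is about 6 N near the top, 6 N and 8 N in the first two notches and about 12 N in the third; it steps up by about 2 N on leaving each notch downwards.
- lever_grip: The lever's T grip: round wooden bar 22 thick, 90 long, parallel to the press's y. Origin at its centre, which swings 140 from the pivot: in the press frame x = 85 + 140 cos(0.45 - a), y 0, z = 190 + 140 sin(0.45 - a) for lever angle a rad (a = 0: x 211, z 251; third notch: x 219, z 149). It can turn stiffly about its own axis. Press it from above or grip it.
- pad: Rubber pad under the ram, 42 (x) x 50 (y) x 20 high; origin at the centre of its underside: x 50, y 0 and, lever up, z 144 in the press frame. The lever drives it down 50 per rad; it is sprung, meets the roof (z 114) at 0.6 rad and presses with about 7 N in the third notch.
- spare_wheel: Bystander, leave alone: spare truck wheel, a black rubber disc 42 across and 14 high, lying on the press board beside the rail farther from the robot (mm).
- screw_jar: Bystander, leave alone: small amber glass jar with a steel cap, 36 across and 45 high, standing on the press board on the robot's side, beside the stop (mm).
- other_truck: Bystander, leave alone: second toy truck of the same shape as the one on the press (190 long, 98 high), standing on the bench beyond the press (mm).
- paint_tin: Bystander, leave alone: paint tin 70 across, 80 high, on the bench on the left (mm).
- glue_bottle: Bystander, leave alone: glue bottle 44 across, 110 high, on the bench beyond the press (mm).
- screwdriver: Bystander, leave alone: screwdriver lying on the bench on the left (mm).
- wrench: Bystander, leave alone: wrench lying on the bench on the right (mm).
Mind the look-alikes: they are no part of the job. Leave any red look-alike of the truck alone.

How it is judged (in metres and radians):
On the way, in this order (a step that is already met when the one before it is completed fails the run):
1. the truck stands home against the stop under the arch, the lever still up (x of truck_center in the frame of press between 0.017 and 0.032 m and y of truck_center in the frame of press between -0.012 and 0.012 m and angle between truck_center's own z axis and vertical below 0.1 rad and value of joint lever below 0.2 rad and linear speed of truck below 0.03 m/s), for 0.2 s.
2. the robot holds the lever in its third notch, the pad pressing on the truck's roof (value of joint lever between 0.66 and 0.85 rad and contact force between any of the fingers, the arm and lever_grip above 2 N and contact force between pad and truck above 2 N), for 0.3 s.
At the end, for the whole second after the job is handed in: The truck is upright between the rails with its nose within 8 mm of the stop; the robot itself holds the lever's grip with more than 2 N, still, between 0.66 and 0.85 rad (third notch is 0.75); the pad presses the truck with more than 2 N (all of step 2 and x of truck_center in the frame of press between 0.017 and 0.032 m and y of truck_center in the frame of press between -0.012 and 0.012 m and angle between truck_center's own z axis and vertical below 0.1 rad and velocity of joint lever between -0.1 and 0.1 rad/s); the arm keeps its last pose, push and grip.
It fails at once if the truck is tipped by more than 0.35 rad (angle between truck_center's own z axis and vertical above 0.35 rad).
It fails at once if another thing on the bench is moved by more than 40 mm (distance of any of spare_wheel, screw_jar, other_truck, paint_tin, glue_bottle, screwdriver, wrench from where it was at the start of the episode above 0.04 m).
It also fails if it takes over 54 s, if anything falls off the work surface, if the arm or the gripper's body presses on something with over 40 N, if the wrist force passes 120 N, or if a joint passes its speed limit or range.

ROBOT

A 7-joint arm with a two-finger parallel gripper is mounted at the origin on the work surface. World frame = base frame: x ahead of the robot, y to its left, z up, the work surface at z = 0. Lengths are in m, angles in degrees, forces in N, time in s.
With the tool pointing down it reaches from about 0.425 to 0.875 m from the base axis. Payload 9.9 kg.
Tool frame: the origin (TCP) lies midway between the tips of the shut fingers; the grasp point (between the pads) lies 19 mm behind it; z points along the fingers, y is the direction in which the jaws open and shut (so a half turn about z gives the same grasp; the last joint's range is limited). The gripper opens to 85 mm and grips with 20 to 120 N. Pads are 22 mm wide; open, the fingers measure 114 mm over their backs; the gripper's body (76 mm by 85 mm) begins 54 mm behind the grasp point. The pads swing forward as they close: fully open they stand 13 mm farther back than shut.
Start: joints at [63.323, 32.985, 1.427, 82.34, -0.859, 64.687, -3.237], TCP at [0.252, -0.626, 0.231] pointing down, gripper open.
Joint ranges: [-157.87, 157.87], [-19.46, 123.44], [-87.15, 90], [11.01, 140.99], [-62.26, 242.26], [9.8, 113.94], [-161.44, 161.44]. Speed limits (degrees/s): [127.2, 127.2, 172.46, 172.46, 180, 180, 180].

INTERFACE

Orientations are given as [roll, pitch, yaw] about the fixed x, y, z axes, in that order (R = Rz(yaw) Ry(pitch) Rx(roll)).
In Python, from plant import * gives the robot as it stands. The module is installed in compiled form; this text tells all that it offers.
- The arm moves only by the tool jog_arm, never from a script. Its argument "increments" is a list of rows, each a list of 2 entries, a list of its own where there are three numbers: the shift along the tool's x, y, z in mm, then the turn about the tool's z in degrees. In form: [[[x, y, z], yaw], ...]. A call has 1 to 8 rows; each row shifts and turns the commanded pose from where the row before left it, along the tool's axes as they then stand; what a row does not reach is not made up. A row lasts 1/12 s, in which the tool goes at most 41.7 mm and 7.16 degrees, less where a joint would pass 70% of its speed; a pose out of reach is approached as far as the arm can. A call with a gripper value outside its range is refused whole. "jaw" is the finger opening in mm, from 0 to 85.4, set as the call begins (left out, the last holds). The fingers move at their own pace and stop on an object; "force" is the grip in N (left out, the last holds). Time passes only in rows, so rows that do not move let the fingers close. It gives the time, the measured TCP pose, the force and the opening at its end, in the units of the state.
- get_state(): the state, without advancing time (a new reading comes with each control period).
- capture(name): name is "scene" or "top"; returns a dict with "image" (384x512x3 uint8, blue, green, red), "camera_matrix" (3x3 intrinsics, pixels), "pose" (4x4, takes a point from camera to world coordinates). Camera axes: x right, y down, z forward; pixel columns grow to the right and rows downward; lengths in m; the calibration is good to about 2 mm. A picture is of the moment at which its call begins. There is no depth.
- job_done(): hands the job in, once; it reports no verdict.
Trained networks look in the newest picture that a camera, given by its name, has taken for a name from the list of things; names that differ only in an ending like _2 or _b are one class to them, and where a whole thing is asked for, a point or a joint stands for the part that bears it (a point fixed in the world has none). Each returns a list of dicts, best first, with "p" (0 to 1); they miss things now and then, are a little off and sometimes report something else, mostly with a low value. They report only what shows in the picture. A call takes as long as a camera call. They do not tell look-alikes from the thing itself.
- spot_in(label, camera): "pixel" ([row, column] in pixels, amid what is visible of it).
- cut_out(label, camera): "region" (384x512 bool, what is visible of it) and "pixel" ([row, column] in pixels, amid what is visible of it).
The state is a dict: "clock": time; "joints": joint angles; "joint_vel": joint speeds; "joint_torque": joint torques, N m; "eef_pos": TCP position; "eef_rot": TCP orientation; "ft_force": force on the tool from outside, world axes, zero at the start; "wrist_torque": the same for the moment, N m; "opening": opening from 0.0 (shut) to 1.0 (fully open).
Only numpy, scipy, OpenCV 4.12 (cv2) and the standard library are available. Lean on these libraries where they do the work, as an engineer would, in place of code of your own. Each camera call takes 0.05 s, during which the arm holds its last target.

## Working session

There is one attempt and no reset: what is moved stays moved. The work goes in short steps, Python scripts to look and compute and a tool call to move; the robot and the scene stay as the last step left them, time stands still between calls to the robot, and variables do not carry over. Pictures are saved under pics/ and viewed, and the job is handed in when it is done.

Besides the shell and the picture viewer there is one more tool, called as a command line: name --argument value ..., lists and objects as JSON in quotes. jog_arm: Moves the arm, as the interface text tells. Its arguments: {"type":"object","properties":{"increments":{"type":"array","items":{"type":"array"}},"jaw":{"type":"number"},"force":{"type":"number"}},"required":["increments"]}

```bash
mkdir -p pics; python3 - <<'E'
from plant import *
import cv2,numpy as np
for n in ["scene","top"]:
    c=capture(n); cv2.imwrite(f"pics/{n}0.png",cv2.resize(c["image"],None,fx=1.5,fy=1.5))
    print(n,np.round(c["camera_matrix"],1).tolist(),np.round(c["pose"],3).tolist())
    for l in ["press","press_stop","press_arch","lever_pivot","index_post","truck_center","truck","lever_grip","pad","spare_wheel","screw_jar","other_truck"]:
        try: print(l,[(np.round(d["pixel"]).tolist(),round(d["p"],2)) for d in spot_in(l,n)][:3])
        except Exception as e: print(l,e)
print(get_state())
E
```

```text
scene [[401.1, 0.0, 257.5], [0.0, 401.1, 196.0], [0.0, 0.0, 1.0]] [[-0.671, 0.512, -0.536, 1.219], [0.741, 0.444, -0.503, 0.63], [-0.02, -0.735, -0.678, 1.013], [0.0, 0.0, 0.0, 1.0]]
press [([217.0, 253.0], 0.66)]
press_stop [([215.0, 255.0], 0.84)]
press_arch [([214.0, 256.0], 0.73)]
lever_pivot [([213.0, 256.0], 0.65), ([314.0, 372.0], 0.16)]
index_post [([216.0, 254.0], 0.57)]
truck_center [([188.0, 214.0], 0.94), ([139.0, 211.0], 0.8)]
truck [([188.0, 213.0], 0.94), ([134.0, 216.0], 0.76)]
lever_grip [([235.0, 188.0], 0.75), ([182.0, 290.0], 0.6)]
pad [([190.0, 247.0], 0.6)]
spare_wheel []
screw_jar [([213.0, 254.0], 0.61), ([206.0, 284.0], 0.48)]
other_truck [([269.0, 214.0], 0.58)]
top [[491.8, 0.0, 262.1], [0.0, 491.8, 195.3], [0.0, 0.0, 1.0]] [[0.027, -0.988, 0.153, 0.313], [-1.0, -0.027, 0.002, 0.009], [0.002, -0.153, -0.988, 1.659], [0.0, 0.0, 0.0, 1.0]]
press [([208.0, 286.0], 0.65), ([202.0, 325.0], 0.41)]
press_stop [([210.0, 288.0], 0.74)]
press_arch [([213.0, 285.0], 0.97), ([180.0, 316.0], 0.72), ([266.0, 108.0], 0.18)]
lever_pivot [([206.0, 232.0], 0.44)]
index_post 
[... 467 characters left out ...]
 282.0], 0.19)]
{'clock': 1.3, 'joints': array([63.32240154, 32.98708683,  1.42698489, 82.34121233, -0.8606842 ,
       64.68643258, -3.23742017]), 'joint_vel': array([-0.00058982,  0.13354135,  0.0076462 , -0.05686932, -0.00692402,
       -0.05977158, -0.02149428]), 'joint_torque': array([ 1.78623418e-04, -7.65498948e+01,  2.24938385e+00, -2.86299562e+01,
        1.55619340e-02,  2.80426502e-03,  4.00225389e-06]), 'eef_pos': array([ 0.25151195, -0.62638248,  0.23125764]), 'eef_rot': array([-1.79995817e+02, -9.10461469e-04,  2.18750766e+01]), 'ft_force': array([ 0.4505938 , -0.1493778 ,  0.48299802]), 'wrist_torque': array([0.02162385, 0.00274797, 0.02680867]), 'opening': 1.0029205863703419}
```

View pics/scene0.png

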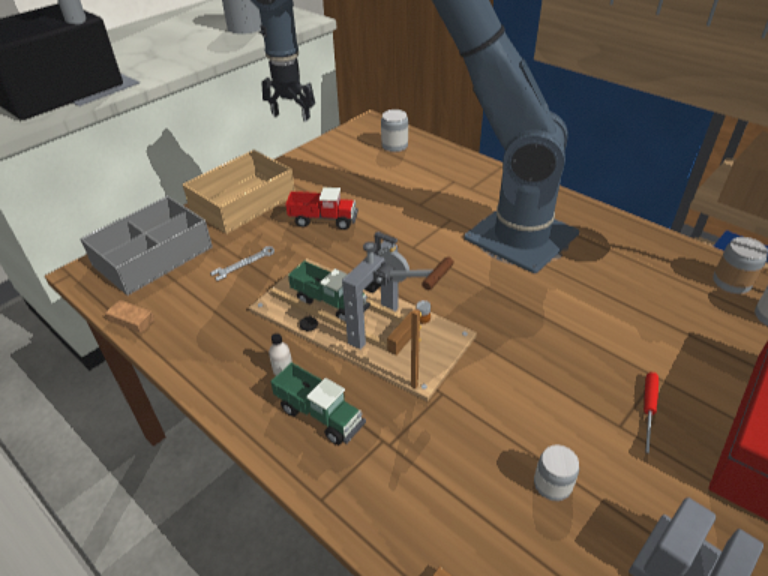

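View pics/top0.png

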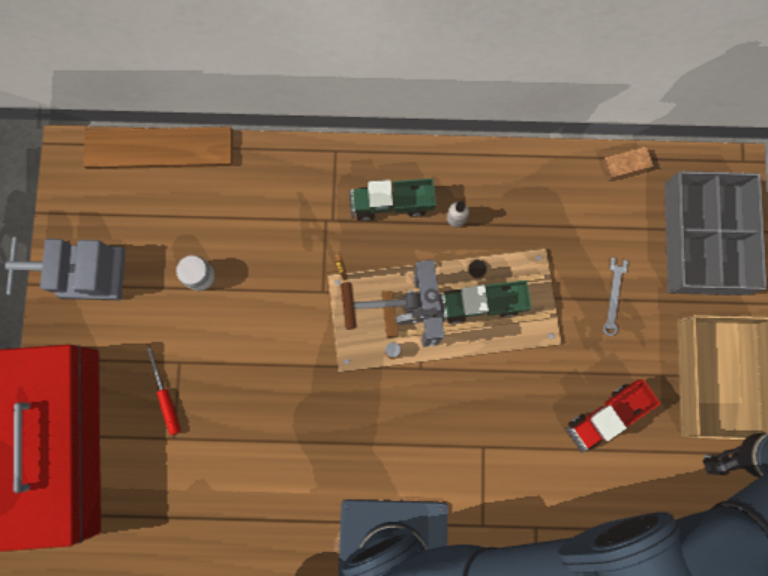

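```bash
python3 - <<'E'
from plant import *
import cv2,numpy as np
c=capture("top"); im=c["image"]; np.save("top.npy",im)
cv2.imwrite("pics/topz.png",cv2.resize(im[155:255,210:385],None,fx=4.5,fy=4.5,interpolation=cv2.INTER_CUBIC))
c=capture("scene"); im=c["image"]
cv2.imwrite("pics/scenez.png",cv2.resize(im[150:270,160:325],None,fx=4.8,fy=4.8,interpolation=cv2.INTER_CUBIC))
E
```

```text
(no output)
```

View pics/topz.png

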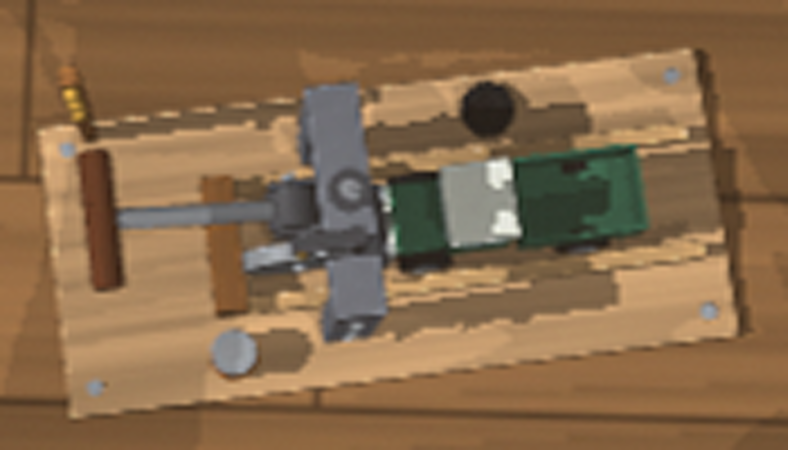

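View pics/scenez.png

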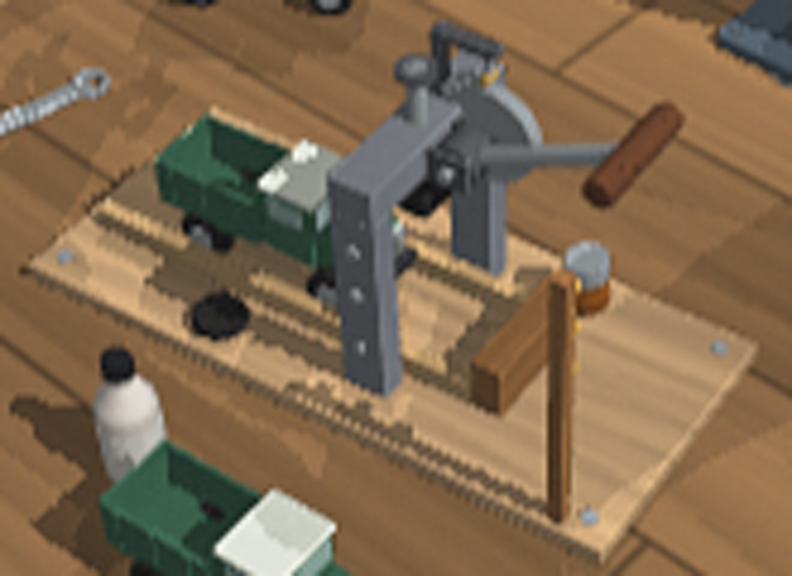

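```bash
cat > h.py <<'E'
import numpy as np,cv2
from scipy.optimize import least_squares
def proj(c,P):
    T=np.linalg.inv(c["pose"]);p=(T[:3,:3]@np.atleast_2d(P).T+T[:3,3:4]);q=c["camera_matrix"]@p
    return (q[:2]/q[2]).T
def p2w(pose,P):
    x,y,a=pose;P=np.atleast_2d(P).astype(float)/1000
    c,s=np.cos(a),np.sin(a)
    return np.c_[x+c*P[:,0]-s*P[:,1],y+s*P[:,0]+c*P[:,1],P[:,2]]
E
python3 - <<'E'
from plant import *
from h import *
ct=capture("top");cs=capture("scene")
T=[(40,127,250,-110,16),(72,417,250,110,16),(740,335,-250,110,16),(695,50,-250,-110,16),(235,178,120,-50,61),(245,312,120,50,61),(67,72,222,-100,236),(101,220,211,0,251),(302,88,68,-79,208),(355,85,32,-79,208),(350,188,50,0,251)]
S=[(600,550,250,-110,16),(755,350,250,110,16),(28,268,-250,-110,16),(563,278,222,-100,236),(634,155,211,0,251),(414,65,50,0,251)]
T=np.array(T,float);S=np.array(S,float)
tp=T[:,:2]/4.5+[210,155]-.4;sp=S[:,:2]/4.8+[160,150]-.4
def r(v):
    return np.r_[(proj(ct,p2w(v,T[:,2:]))-tp).ravel(),(proj(cs,p2w(v,S[:,2:]))-sp).ravel()]
o=least_squares(r,[.6,.0,1.7],loss='soft_l1')
print(o.x,np.degrees(o.x[2]));print(np.round(r(o.x).reshape(-1,2),1).tolist())
np.save("press.npy",o.x)
# truck
K=[(445,165,50,114),(448,248,50,114),(510,158,0,114),(517,240,0,114),(637,147,-95,94),(647,230,-95,94)]
for u,v,dx,z in K:
    px=np.array([u/4.5+209.6,v/4.5+154.6])
    g=least_squares(lambda q:(proj(ct,p2w(o.x,[q[0],q[1],z]))-px).ravel(),[0,0]).x
    print(dx,z,g.round(1),"center x",(g[0]-dx).round(1))
for n,P in dict(tail=[-190,0,76],grip=[211,0,251],third=[219,0,149]).items(): print(n,p2w(o.x,P).round(4))
E
```

```text
[ 0.53590863 -0.10761387  1.71547133] 98.2892668673288
[[1.7, -0.4], [1.5, -0.2], [1.6, 0.4], [1.8, -0.1], [-1.6, -0.9], [-0.2, -0.6], [-0.6, 0.6], [-1.2, -0.0], [-0.5, -0.1], [-0.4, -0.8], [-1.2, 0.7], [-2.0, -0.6], [-1.0, -2.2], [-1.1, -2.2], [0.7, -0.1], [0.9, 0.1], [1.3, 0.5]]
50 114 [-32.3 -29.9] center x -82.3
50 114 [-26.6  29. ] center x -76.6
0 114 [-78.7 -29.5] center x -78.7
0 114 [-75.6  29. ] center x -75.6
-95 94 [-173.3  -29.8] center x -78.3
-95 94 [-171.6   30.5] center x -76.6
tail [[ 0.5633 -0.2956  0.076 ]]
grip [[0.5055 0.1012 0.251 ]]
third [[0.5043 0.1091 0.149 ]]
```

```bash
python3 - <<'E'
from plant import *
from h import *
ct=capture("top");cs=capture("scene")
T=[(40,127,250,-110,16),(72,417,250,110,16),(740,335,-250,110,16),(695,50,-250,-110,16),(235,178,120,-50,61),(245,312,120,50,61),(67,72,222,-100,236),(101,220,211,0,251),(302,88,68,-79,208),(355,85,32,-79,208),(350,188,50,0,251)]
S=[(600,550,250,-110,16),(755,350,250,110,16),(28,268,-250,-110,16),(563,278,222,-100,236),(634,155,211,0,251),(414,65,50,0,251)]
T=np.array(T,float);S=np.array(S,float)
tp=T[:,:2]/4.5+[210,155]-.4;sp=S[:,:2]/4.8+[160,150]-.4
def r(v):
    A=T[:,2:].copy();B=S[:,2:].copy();A[:4,0]+=v[3]*100;B[:3,0]+=v[3]*100
    return np.r_[(proj(ct,p2w(v[:3],A))-tp).ravel(),(proj(cs,p2w(v[:3],B))-sp).ravel()]
o=least_squares(r,[.6,.0,1.7,0],loss='soft_l1')
print(o.x,np.degrees(o.x[2]));print(np.round(r(o.x).reshape(-1,2),1).tolist())
P=o.x[:3];np.save("press.npy",P)
K=[(445,165,50,114),(448,248,50,114),(510,158,0,114),(517,240,0,114),(637,147,-95,94),(647,230,-95,94)]
for u,v,dx,z in K:
    px=np.array([u/4.5+209.6,v/4.5+154.6])
    g=least_squares(lambda q:(proj(ct,p2w(P,[q[0],q[1],z]))-px).ravel(),[0,0]).x
    print(dx,z,g.round(1),"center x",(g[0]-dx).round(1))
for n,Q in dict(tail=[-175,0,76],tailhome=[-70,0,76],grip=[211,0,251],third=[219,0,149]).items(): print(n,p2w(P,Q).round(4))
E
```

```text
[ 0.53681964 -0.11014277  1.71891199  0.08511778] 98.48640249008994
[[-0.2, -0.1], [-0.2, 0.1], [-0.1, 0.2], [-0.1, -0.3], [-0.8, -1.0], [0.6, -0.7], [0.1, 0.6], [-0.2, -0.1], [0.3, -0.3], [0.4, -1.0], [-0.3, 0.4], [-0.2, 0.2], [0.5, -1.6], [-0.1, -1.3], [0.0, -0.5], [0.1, -0.3], [0.5, 0.2]]
50 114 [-29.8 -29.3] center x -79.8
50 114 [-23.9  29.6] center x -73.9
0 114 [-76.2 -28.7] center x -76.2
0 114 [-72.9  29.8] center x -72.9
-95 94 [-170.7  -28.7] center x -75.7
-95 94 [-168.9   31.6] center x -73.9
tail [[ 0.5626 -0.2832  0.076 ]]
tailhome [[ 0.5471 -0.1794  0.076 ]]
grip [[0.5057 0.0985 0.251 ]]
third [[0.5045 0.1065 0.149 ]]
```

jog_arm --increments '[[[0,0,0],6.7],[[0,0,0],6.7],[[30,-21.6,0],0],[[30,-21.6,0],0],[[30,-21.6,0],0],[[30,-21.6,0],0],[[30,-21.6,0],0],[[30,-21.6,0],0]]' --jaw 0 --force 60

```text
clock: 2.27
eef_pos: [0.4115, -0.4703, 0.2315]
eef_rot: [180.0, -0.0, 8.5]
ft_force: [0.4, -1.1, 0.7]
opening: 0.001
```

jog_arm --increments '[[[30,-21.6,0],0],[[30,-21.6,0],0],[[30,-21.6,0],0],[[30,-21.6,0],0],[[30,-21.6,0],0],[[28,-21,0],0],[[0,0,0],0],[[0,0,0],0]]'

```text
clock: 2.93
eef_pos: [0.5694, -0.315, 0.231]
eef_rot: [-179.9, -0.0, 8.8]
ft_force: [-0.1, -1.0, -0.1]
opening: -0.0
```

```bash
cat >> h.py <<'E'
def w2p(P,w):
    c,s=np.cos(P[2]),np.sin(P[2]);d=np.array(w)[:2]-P[:2]
    return np.array([c*d[0]+s*d[1],-s*d[0]+c*d[1],w[2]])*1000
E
cat > st.py <<'E'
from plant import *
from h import *
P=np.load("press.npy");s=get_state()
print(s["clock"],"press",w2p(P,s["eef_pos"]).round(1),"rot",s["eef_rot"].round(2),"f",s["ft_force"].round(2),"open",round(s["opening"],3), "tipz",s["eef_pos"].round(4))
E
python3 st.py
```

```text
2.9333 press [-207.5   -1.9  231. ] rot [-1.7994e+02 -3.0000e-02  8.7600e+00] f [-0.14 -0.95 -0.14] open -0.0 tipz [ 0.5694 -0.315   0.231 ]
```

jog_arm --increments '[[[0,0,40],0],[[0,0,40],0],[[0,0,40],0],[[0,0,30],0],[[0,0,14],0],[[0,0,0],0],[[0,0,0],0]]'

```text
clock: 3.52
eef_pos: [0.5665, -0.319, 0.0671]
eef_rot: [-180.0, 0.1, 8.4]
ft_force: [-0.1, -0.5, 1.3]
opening: 0.001
```

```bash
python3 st.py; python3 - <<'E'
from plant import *
import cv2
c=capture("scene"); cv2.imwrite("pics/s1.png",cv2.resize(c["image"][130:270,140:325],None,fx=4.2,fy=4.2,interpolation=cv2.INTER_CUBIC))
E
```

```text
3.5167 press [-210.9    1.5   67.1] rot [-1.7999e+02  8.0000e-02  8.3900e+00] f [-0.13 -0.51  1.25] open 0.001 tipz [ 0.5665 -0.319   0.0671]
```

View pics/s1.png

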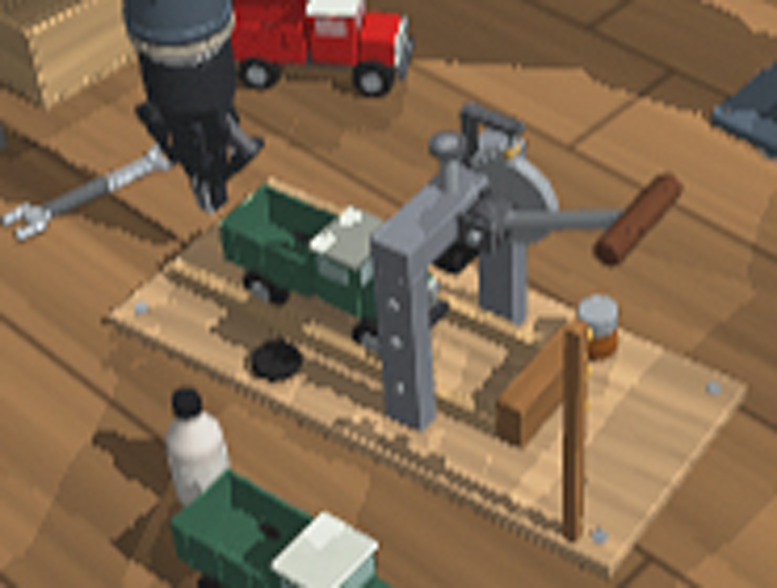

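jog_arm --increments '[[[0,-10,0],0],[[0,-10,0],0],[[0,-6,0],0],[[0,-6,0],0],[[0,-8,0],0],[[0,-8,0],0],[[0,-8,0],0],[[0,-8,0],0]]'

```text
clock: 4.23
eef_pos: [0.558, -0.2536, 0.0674]
eef_rot: [-180.0, -0.0, 8.5]
ft_force: [-0.7, -0.8, 0.6]
opening: 0.001
```

jog_arm --increments '[[[0,-8,0],0],[[0,-8,0],0],[[0,-8,0],0],[[0,-8,0],0],[[0,-6,0],0],[[0,-4,0],0],[[0,-3,0],0],[[0,0,0],0]]'

```text
clock: 4.9
eef_pos: [0.5513, -0.2092, 0.0672]
eef_rot: [-180.0, 0.0, 8.5]
ft_force: [0.5, 0.1, -0.4]
opening: -0.006
```

```bash
python3 st.py; python3 - <<'E'
from plant import *
import cv2
c=capture("scene"); cv2.imwrite("pics/s2.png",cv2.resize(c["image"][130:270,140:325],None,fx=4.2,fy=4.2,interpolation=cv2.INTER_CUBIC))
c=capture("top"); cv2.imwrite("pics/t2.png",cv2.resize(c["image"][155:255,210:385],None,fx=4.5,fy=4.5,interpolation=cv2.INTER_CUBIC))
E
```

```text
4.9 press [-100.1    0.3   67.2] rot [-1.7997e+02  2.0000e-02  8.5200e+00] f [ 0.47  0.15 -0.42] open -0.006 tipz [ 0.5513 -0.2092  0.0672]
```

View pics/s2.png

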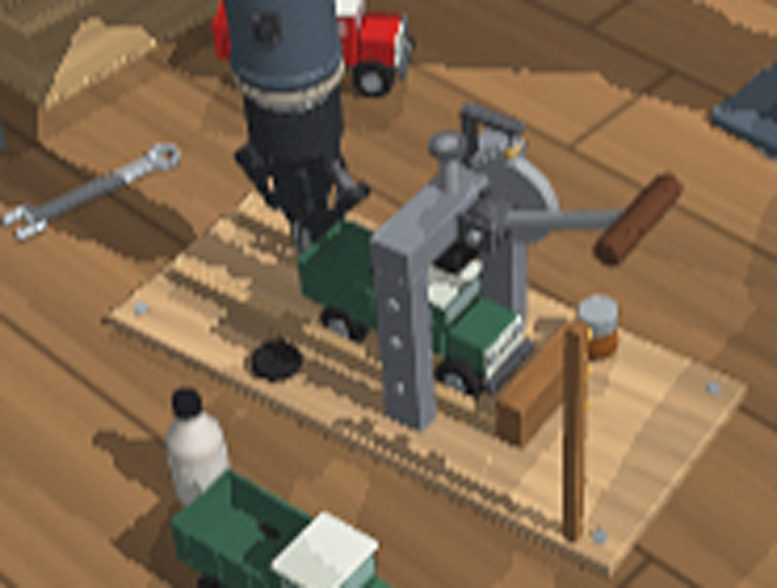

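View pics/t2.png

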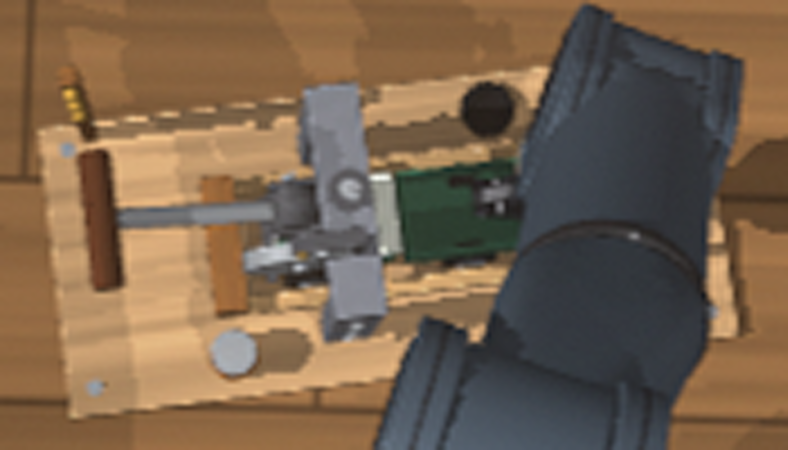

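jog_arm --increments '[[[0,-3,0],0],[[0,-3,0],0],[[0,-2,0],0],[[0,-2,0],0],[[0,0,0],0]]'

```text
clock: 5.42
eef_pos: [0.5499, -0.1995, 0.0672]
eef_rot: [-180.0, 0.0, 8.5]
ft_force: [0.2, 0.3, -0.6]
opening: -0.001
```

```bash
python3 st.py
```

```text
5.4167 press [-90.3   0.3  67.2] rot [-1.7997e+02  1.0000e-02  8.5000e+00] f [ 0.19  0.3  -0.6 ] open -0.001 tipz [ 0.5499 -0.1995  0.0672]
```

jog_arm --increments '[[[0,-2,0],0],[[0,-2,0],0],[[0,-1,0],0],[[0,0,0],0]]'

```text
clock: 5.75
eef_pos: [0.5492, -0.1948, 0.0673]
eef_rot: [-180.0, 0.0, 8.5]
ft_force: [0.6, -0.2, 0.5]
opening: -0.0
```

```bash
python3 st.py; python3 - <<'E'
from plant import *
import cv2
c=capture("scene"); cv2.imwrite("pics/s3.png",cv2.resize(c["image"][170:250,190:290],None,fx=7.5,fy=7.5,interpolation=cv2.INTER_CUBIC))
E
```

```text
5.75 press [-85.5   0.2  67.3] rot [-179.98    0.      8.5 ] f [ 0.57 -0.16  0.5 ] open -0.0 tipz [ 0.5492 -0.1948  0.0673]
```

View pics/s3.png

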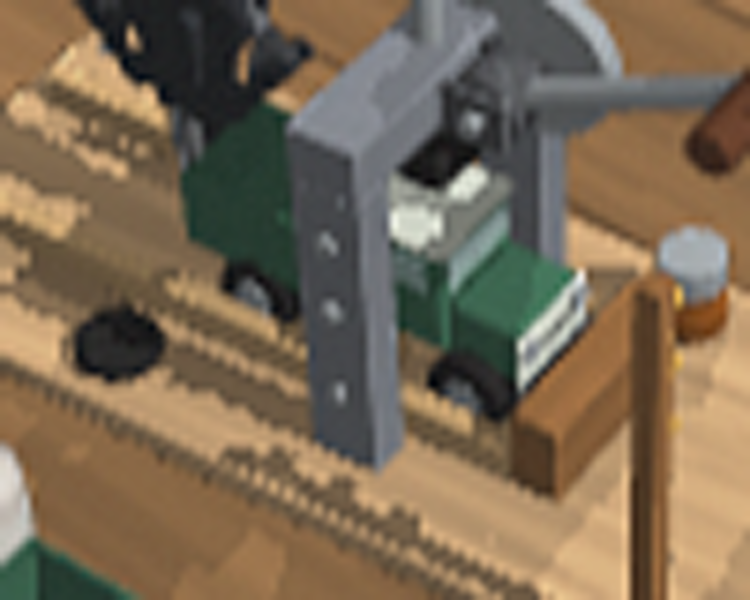

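jog_arm --increments '[[[0,-1.5,0],0],[[0,-1.5,0],0],[[0,-1,0],0],[[0,0,0],0]]'

```text
clock: 6.13
eef_pos: [0.5488, -0.1926, 0.0675]
eef_rot: [179.9, -0.0, 8.4]
ft_force: [0.9, -4.7, -1.9]
opening: 0.003
```

```bash
python3 st.py
```

```text
6.1333 press [-83.4   0.3  67.5] rot [ 1.7989e+02 -3.0000e-02  8.4200e+00] f [ 0.91 -4.68 -1.87] open 0.003 tipz [ 0.5488 -0.1926  0.0675]
```

jog_arm --increments '[[[0,0,0],0],[[0,0,0],0],[[0,5,0],0],[[0,10,0],0],[[0,10,-20],0],[[0,0,-40],0],[[0,0,-40],0],[[0,0,-40],0]]'

```text
clock: 6.8
eef_pos: [0.5517, -0.2167, 0.2087]
eef_rot: [-180.0, 0.1, 8.4]
ft_force: [1.9, 0.1, 0.1]
opening: -0.002
```

jog_arm --increments '[[[0,0,-40],0],[[0,0,-40],0],[[0,0,-40],0],[[0,0,-10],0],[[0,0,0],0]]'

```text
clock: 7.22
eef_pos: [0.5536, -0.2171, 0.3413]
eef_rot: [179.8, -0.4, 8.4]
ft_force: [0.0, -0.3, -0.5]
opening: 0.002
```

```bash
python3 st.py; python3 - <<'E'
from plant import *
import cv2
c=capture("scene"); cv2.imwrite("pics/s4.png",cv2.resize(c["image"][170:250,190:290],None,fx=7.5,fy=7.5,interpolation=cv2.INTER_CUBIC))
E
```

```text
7.2167 press [-108.3   -0.8  341.3] rot [179.83  -0.35   8.45] f [ 0.03 -0.26 -0.54] open 0.002 tipz [ 0.5536 -0.2171  0.3413]
```

View pics/s4.png

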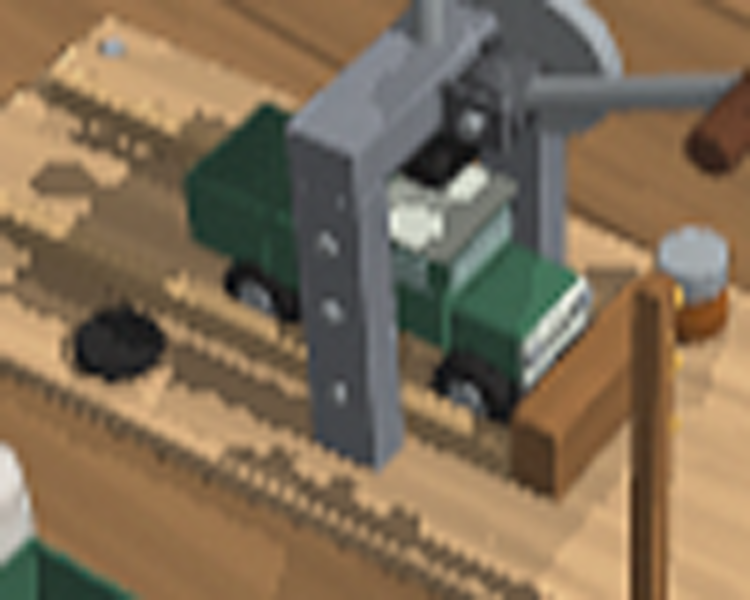

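jog_arm --increments '[[[-3,-36,0],0],[[-3,-36,0],0],[[-3,-36,0],0],[[-3,-36,0],0],[[-3,-36,0],0],[[-3,-36,0],0],[[-3,-36,0],0],[[-3,-36,0],0]]'

```text
clock: 7.93
eef_pos: [0.4847, 0.0665, 0.3356]
eef_rot: [180.0, 0.2, 8.5]
ft_force: [-0.2, 0.6, -0.2]
opening: 0.003
```

jog_arm --increments '[[[-2,-32,0],0],[[0,0,0],0],[[0,0,0],0],[[0,0,0],0]]' --jaw 70

```text
clock: 8.27
eef_pos: [0.4791, 0.0957, 0.3361]
eef_rot: [180.0, 0.1, 8.5]
ft_force: [-0.5, -0.9, -0.0]
opening: 0.563
```

```bash
python3 st.py; python3 - <<'E'
from plant import *
import cv2
c=capture("scene"); cv2.imwrite("pics/s5.png",cv2.resize(c["image"][90:270,180:370],None,fx=3.3,fy=3.3,interpolation=cv2.INTER_CUBIC))
c=capture("top"); cv2.imwrite("pics/t5.png",cv2.resize(c["image"][155:255,210:385],None,fx=4.5,fy=4.5,interpolation=cv2.INTER_CUBIC))
E
```

```text
8.2667 press [212.1  26.7 336.1] rot [1.7995e+02 1.3000e-01 8.4600e+00] f [-0.54 -0.86 -0.01] open 0.563 tipz [0.4791 0.0957 0.3361]
```

View pics/s5.png

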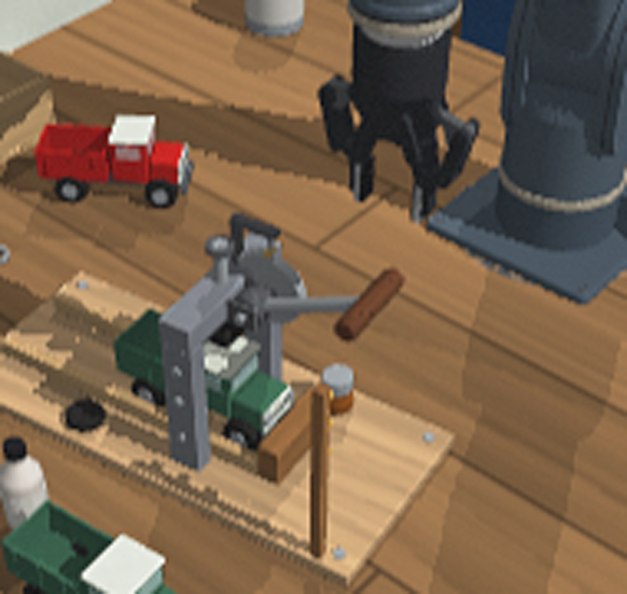

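View pics/t5.png

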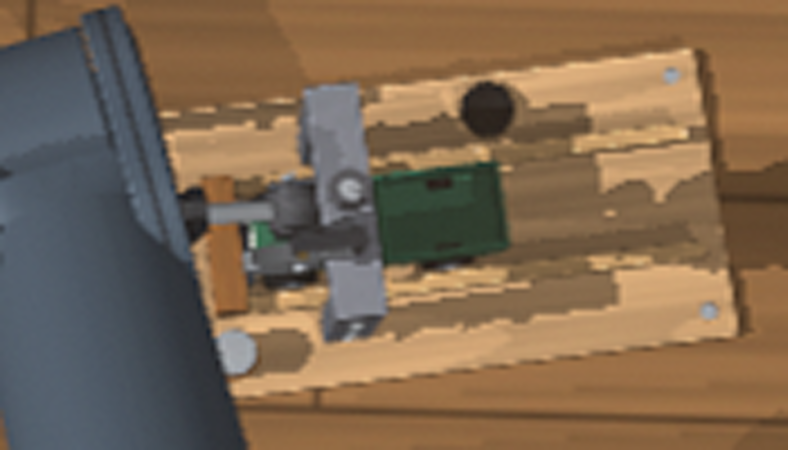

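```bash
python3 - <<'E'
from plant import *
from h import *
P=np.load("press.npy");ct=capture("top")
for u,v in [(497,163),(509,245)]:
    px=np.array([u/4.5+209.6,v/4.5+154.6])
    g=least_squares(lambda q:(proj(ct,p2w(P,[q[0],q[1],94]))-px).ravel(),[0,0]).x
    print(g.round(1),g[0]+95)
E
```

```text
[-69.3 -29.3] 25.653609925528855
[-69.6  30.4] 25.371244051640048
```

jog_arm --increments '[[[0,0,30],0],[[0,0,30],0],[[0,0,20],0],[[0,0,15],0],[[0,0,10],0],[[0,0,5],0],[[0,0,0],0]]'

```text
clock: 9.0
eef_pos: [0.4791, 0.0957, 0.2263]
eef_rot: [180.0, 0.1, 8.4]
ft_force: [0.5, 0.4, 0.3]
opening: 0.818
```

```bash
python3 st.py; python3 - <<'E'
from plant import *
import cv2
c=capture("scene"); cv2.imwrite("pics/s6.png",cv2.resize(c["image"][130:250,230:340],None,fx=5,fy=5,interpolation=cv2.INTER_CUBIC))
E
```

```text
9.0 press [212.1  26.7 226.3] rot [1.7998e+02 1.2000e-01 8.3900e+00] f [0.49 0.36 0.25] open 0.818 tipz [0.4791 0.0957 0.2263]
```

View pics/s6.png

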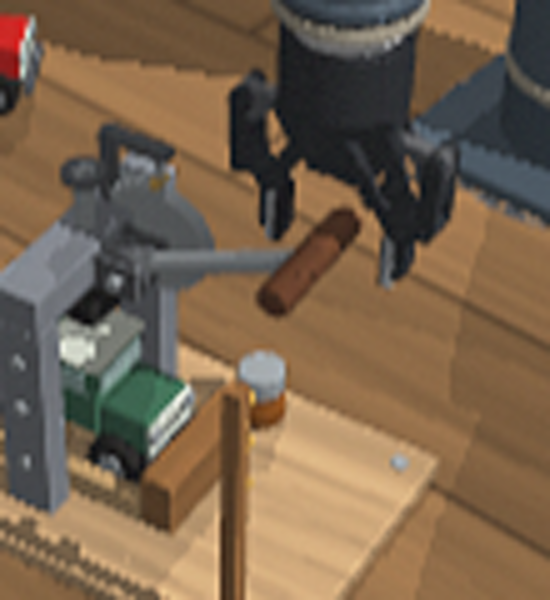

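jog_arm --increments '[[[0,0,0],0],[[0,0,0],0],[[0,0,0],0],[[0,0,0],0],[[0,0,0],0],[[0,0,0],0],[[0,0,0],0],[[0,0,0],0]]' --jaw 10 --force 60

```text
clock: 9.72
eef_pos: [0.4798, 0.0955, 0.2278]
eef_rot: [179.9, -0.0, 8.4]
ft_force: [-0.6, -6.3, 3.7]
opening: 0.239
```

```bash
python3 st.py; python3 - <<'E'
from plant import *
import cv2
c=capture("scene"); cv2.imwrite("pics/s7.png",cv2.resize(c["image"][130:250,230:340],None,fx=5,fy=5,interpolation=cv2.INTER_CUBIC))
E
```

```text
9.7167 press [211.8  26.  227.8] rot [ 1.7992e+02 -5.0000e-02  8.4300e+00] f [-0.58 -6.35  3.68] open 0.239 tipz [0.4798 0.0955 0.2278]
```

View pics/s7.png

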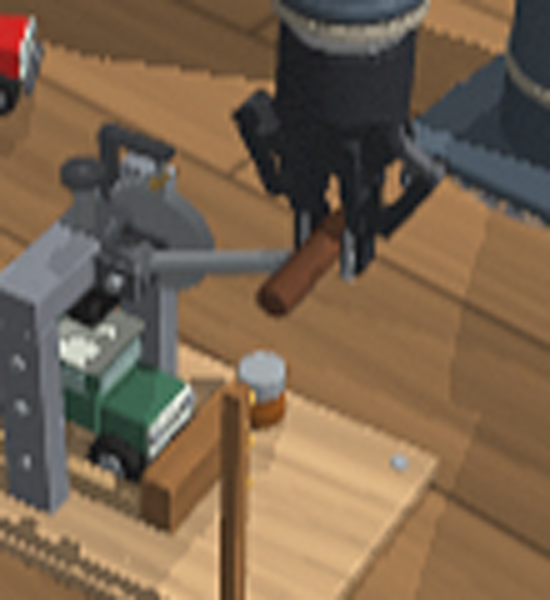

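jog_arm --increments '[[[0,-3.5,8],0],[[0,-3.1,8.2],0],[[0,-2.5,8.4],0],[[0,-2,8.5],0],[[0,-1.5,8.6],0],[[0,-0.9,8.7],0],[[0,-0.3,8.8],0],[[0,0.1,8.8],0]]'

```text
clock: 10.43
eef_pos: [0.478, 0.109, 0.1598]
eef_rot: [179.9, -0.1, 8.4]
ft_force: [-1.0, -9.3, 12.1]
opening: 0.236
```

```bash
python3 st.py; python3 - <<'E'
from plant import *
import cv2
c=capture("scene"); cv2.imwrite("pics/s8.png",cv2.resize(c["image"][130:250,230:340],None,fx=5,fy=5,interpolation=cv2.INTER_CUBIC))
E
```

```text
10.4333 press [225.5  25.8 159.8] rot [ 1.7992e+02 -8.0000e-02  8.4200e+00] f [-1.04 -9.26 12.11] open 0.236 tipz [0.478  0.109  0.1598]
```

View pics/s8.png

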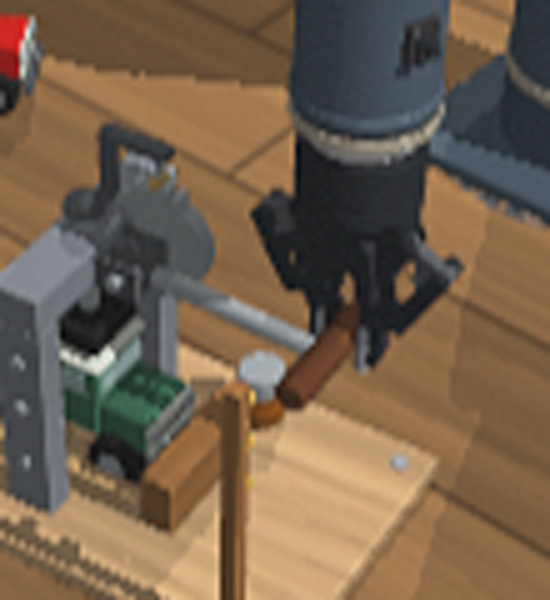

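jog_arm --increments '[[[0,0.7,8.8],0],[[0,1.2,8.7],0],[[0,1.8,8.6],0],[[0,2.3,8.5],0],[[0,0,0],0],[[0,0,0],0],[[0,0,0],0]]'

```text
clock: 11.07
eef_pos: [0.4791, 0.1031, 0.1258]
eef_rot: [179.9, -0.1, 8.4]
ft_force: [-3.3, -6.0, 14.9]
opening: 0.238
```

```bash
python3 st.py; python3 - <<'E'
from plant import *
from h import *
P=np.load("press.npy")
c=capture("scene"); cv2.imwrite("pics/s9.png",cv2.resize(c["image"][130:250,230:340],None,fx=5,fy=5,interpolation=cv2.INTER_CUBIC))
# predicted near end of grip (y=-45) axis for various a
for a in (.5,.6,.66,.7,.75,.8,.85,1):
    q=proj(c,p2w(P,[85+140*np.cos(.45-a),-45,190+140*np.sin(.45-a)]))[0]
    print(a,((q-[230,130])*5+2).round(1))
E
```

```text
11.0667 press [219.5  25.7 125.8] rot [ 1.7993e+02 -9.0000e-02  8.4100e+00] f [-3.31 -6.03 14.87] open 0.238 tipz [0.4791 0.1031 0.1258]
0.5 [288.6 398.3]
0.6 [285.8 414.1]
0.66 [283.2 423. ]
0.7 [281.1 428.6]
0.75 [278.1 435.2]
0.8 [274.6 441.5]
0.85 [270.7 447.3]
1 [256.5 462.4]
```

View pics/s9.png

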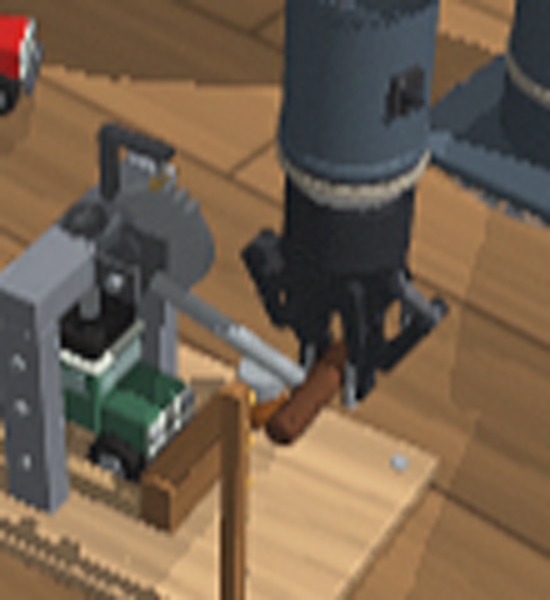

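jog_arm --increments '[[[0,0,0],0],[[0,0,0],0],[[0,0,0],0],[[0,0,0],0],[[0,0,0],0],[[0,0,0],0]]'

```text
clock: 11.62
eef_pos: [0.4791, 0.1032, 0.126]
eef_rot: [179.9, -0.1, 8.4]
ft_force: [-2.4, -5.7, 14.5]
opening: 0.24
```

```bash
python3 st.py; python3 - <<'E'
from plant import *
import cv2
c=capture("scene"); cv2.imwrite("pics/s10.png",cv2.resize(c["image"],None,fx=1.5,fy=1.5))
c=capture("top"); cv2.imwrite("pics/t10.png",cv2.resize(c["image"][155:255,210:385],None,fx=4.5,fy=4.5,interpolation=cv2.INTER_CUBIC))
E
```

```text
11.6167 press [219.5  25.6 126. ] rot [ 1.7994e+02 -1.0000e-01  8.4100e+00] f [-2.42 -5.72 14.45] open 0.24 tipz [0.4791 0.1032 0.126 ]
```

View pics/s10.png

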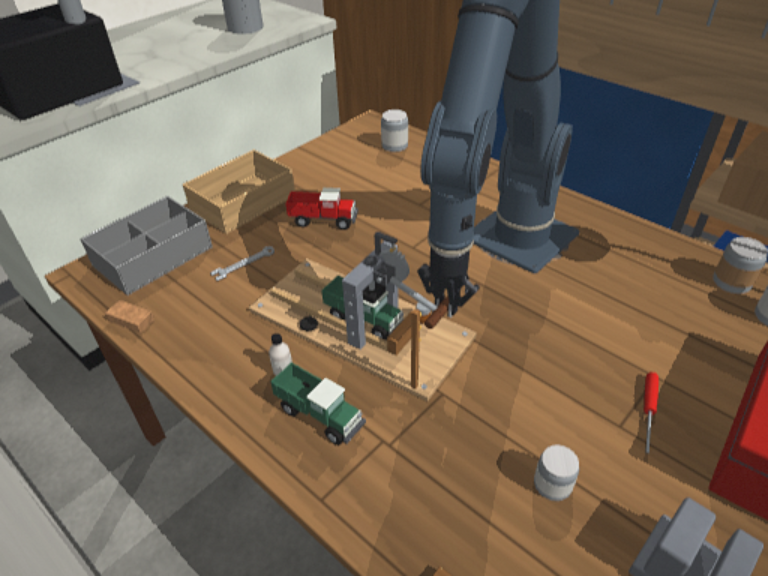

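View pics/t10.png

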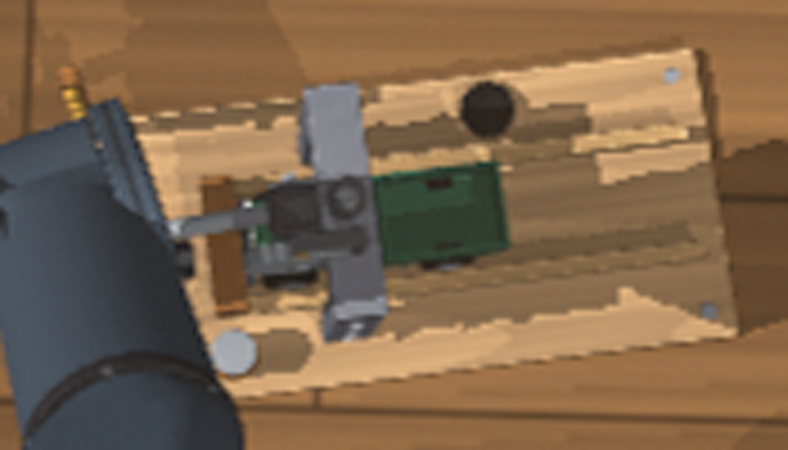

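The truck's tail is still at (497,163) to (509,245) in the zoomed top view, so it hasn't moved. The arm is steady, the lever is held down and nothing else on the bench has shifted. I'm handing the job in.

```bash
python3 -c "
from plant import *
job_done()"; python3 st.py
```

```text
the job is handed in; nothing more can be done
the job is handed in; nothing more can be done
```

I rolled the truck along the rails until its nose was against the stop, then gripped the lever's T grip and swung it down into the third notch. I handed the job in at about 11.7 s on the robot's clock, still holding the lever.

- **Truck:** before the lever went down, the top camera put the truck's centre at x ≈ 25.5 mm (home is 25). A push force of about 5 N built up when it met the stop. The last top view shows its tail in the same place.
- **Lever:** the tool came down 102 mm from the gripped position, which matches 0.75 rad, the third notch. The grip's end in the picture fits that to within a few pixels. I estimated the angle from these, since there is no direct lever reading.
- **Hold:** the upward force on the tool was steady at about 14.5 N, with the bar still firmly between the fingers. The pad's force on the roof could not be measured. The pictures show the pad down on the roof.
- **Other things:** none of the other objects on the bench looks moved in the last pictures.

No checks failed or disagreed. My last state reading after hand-in was refused, so these figures are from just before it.

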